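# Shut the guard and index the work to the third stop

### The job

The clear drop-down guard on the front of the small indexing station was left hanging open: swing it up until it is fully shut and leave it shut. Then take hold of the black knob on top, turn it anticlockwise (seen from above) all the way back to its end stop, and from there clockwise, counting the clicks, to the third stop without clicking past it. Finish while still gripping the knob there, seated in the third stop; do not knock the bottle, tin, pliers or tape measure about.

Things in the scene. Friction and masses are not known exactly. Their poses are not given: they have to be found in the camera images.
- station: indexing station fixed to the bench: grey base plate 170 x 180 x 12 mm, aluminium walls, blue top plate 122 mm up (x = -57 to 77 mm, 150 mm wide). Origin on the bench, 5 mm in front of the plate's centre; z up; guard on the -x side; knob axis at x = 10 mm, y = 0. Dial round the knob: long red mark on the -x side = home, five short dark marks following clockwise = stops 1 to 5
- guard (a joint): opening angle of the clear guard flap (panel 138 mm wide, 90 mm high, 5 mm thick, hinged along its lower edge): 0 = upright and shut against its stop, grows as it swings down and out towards the station's -x; at most 1.05 rad. A stiff hinge (about 0.1 N m) keeps it wherever it is left; pushing its lip towards the station's +x swings it up
- guard_lip (a point): middle of the outer edge of the yellow grip lip near the top edge of the guard (lip 130 mm wide, 8 mm thick, stands 16 mm out from the middle of the panel); 90 mm up the panel from the hinge line. With the guard shut it is at x = -74 mm, z = 106 mm of the station
- guard_hinge (a point): middle of the guard's hinge line, at x = -58 mm, y = 0, z = 16 mm of the station; the line runs along the station's y
- index_knob: black bar-grip knob on top of the station: round skirt 56 mm across whose top is 132 mm above the bench, and on it an upright bar 50 mm long, 14 mm wide, top 166 mm above the bench. Origin on the knob's axis 122 mm above the bench; its x runs along the bar and the white line and white nose mark the -x end, which points at the dial marks; grip across its y
- index_grip (a point): point on the knob's axis at the height to grip, 153 mm above the bench; same axes as the knob
- index (a joint): turn of the knob: 0 = home stop (white nose at the red mark), grows clockwise seen from above. Spring detents (clicks) every 24 degrees: stops at 0, 0.419, 0.838, 1.257, 1.676, 2.094 rad; hard end stops 0.05 rad before home and 0.05 rad beyond the last. From one stop to the next takes about 0.2 N m, then it snaps into the stop. It starts at stop 1, 2 or 3
- parts_tin: white round tin with lid, 73 mm across, 32 mm high, loose, beside the station on its -y side; origin under its centre; leave alone
- glue_bottle: white glue bottle with dark cap, 57 mm across, 155 mm high, loose, beside the station on its +y side; origin under its centre; leave alone
- pliers: pliers with red handles lying on the bench, 60 x 190 x 13 mm, loose; origin under its centre; leave alone
- tape_measure: yellow and black tape measure, 38 x 80 x 62 mm, loose; origin under its centre; leave alone

How it is judged:
By the outcome, as a careful person would: the job done as asked, in the order asked, and still so for the second after the job is handed in, while the arm keeps its last pose, push and grip.
It also fails if it takes over 53 s, if anything falls off the work surface, if the arm or the gripper's body presses on something with over 40 N, if the wrist force passes 120 N, or if a joint passes its speed limit or range.

### The arm

A 7-joint arm with a two-finger parallel gripper is mounted at the origin on a cart in front of the work surface, level with it; the furniture and walls round the work are solid. World frame = base frame: x ahead of the robot, y to its left, z up, the work surface at z = 0. Lengths are in mm, angles in degrees, forces in N, time in s.
With the tool pointing down it reaches from about 425 to 875 mm from the base axis. Payload 9.9 kg.
Tool frame: the origin (TCP) lies between the finger pads; the fingertips stand 14 mm ahead of it and the grasp point (between the pads) lies 5 mm behind it (tips_ahead is the distance from the TCP to the fingertips, in mm); z points along the fingers, y is the line along which they close (so a half turn about z gives the same grasp; the last joint's range is limited). The gripper opens to 85 mm and grips with 20 to 120 N. Pads are 22 mm wide; open, the fingers measure 114 mm over their backs; the gripper's body (76 mm by 85 mm) begins 54 mm behind the grasp point. The pads swing forward as they close: fully open they stand 13 mm farther back than shut.
Start: joints at [-68.457, 32.985, 1.427, 82.34, -0.859, 64.687, -3.237], TCP at [299.538, 604.902, 245.289] pointing down, gripper open.
Joint ranges: [-157.87, 157.87], [-19.46, 123.44], [-87.15, 90], [11.01, 140.99], [-62.26, 242.26], [9.8, 113.94], [-161.44, 161.44]. Speed limits (degrees/s): [127.2, 127.2, 172.46, 172.46, 180, 180, 180].

### API

Orientations are given as a 3x3 rotation matrix whose columns are the frame's x, y, z axes.
In Python, from rig import * gives the robot as it stands.
- The arm moves only by the tool inch_along, called after "Call:" by a JSON object that holds its "method" and its "body", one argument or row to a line. Schema: {"type":"object","properties":{"deltas":{"type":"array","items":{"type":"object","properties":{"xyz":{"type":"array","items":{"type":"number"},"minItems":3,"maxItems":3},"turn":{"type":"number"},"aperture":{"type":"number"}},"additionalProperties":false,"required":["aperture"]},"minItems":1,"maxItems":12},"squeeze":{"type":"number"},"only":{"type":"string"},"quiet":{"type":"boolean"},"lines":{"type":"string"}},"required":["deltas"],"additionalProperties":false}. deltas is a list of rows, 1 to 12 of them, each an object with the fields xyz (a list: dx, dy, dz in shares of 1000 mm (1.0 is 1000 mm)), turn (a turn about the tool's z in shares of pi rad (1.0 is pi rad)), aperture (the finger opening in mm); a field left out counts as zero (the opening has to be given); each row shifts and turns the commanded pose from where the row before left it, along the tool's axes as they then stand; what a row does not reach is not made up. A row lasts 1/12 s, in which the tool goes at most 41.7 mm and 7.16 degrees, less where a joint would pass 70% of its speed; a pose out of reach is approached as far as the arm can. The fingers move at their own pace and stop on an object; squeeze is the grip in N (left out, the last holds). Time passes only in rows, so rows that do not move let the fingers close. The tool returns the time, the measured TCP pose, the force, the opening and the grip force at its end. only (a regular expression) keeps the lines of the reply that match it, lines (a string "A,B") keeps lines A to B, and quiet returns only ok. A shift or turn number past 1, either way, is cut back to 1. Input that does not fit is refused with a message, and nothing moves.
- state(): the state, without advancing time (a new reading comes with each control period).
- capture(name): name is "scene" or "top"; returns the picture (480x640x3 uint8, red, green, blue); there is no depth.
- camera_model(name): a dict with "vfov" (degrees; the focal length in pixels is half the picture's height over the tangent of half this angle, whatever the lens; pixels are square), "cx", "cy" (the principal point, pixels), "rvec" (rotation vector, rad) and "tvec" (3), from world to camera coordinates, as OpenCV has them. Camera axes: x right, y down, z forward; pixel columns grow to the right and rows downward; lengths in mm; the calibration is good to about 2 mm. A picture is of the moment at which its call begins. camera_model takes no time and is no camera call.
- hand_in(): hands the job in; it is judged then, once.
The state is a dict: "time": time; "q": joint angles; "joint_velocities": joint speeds; "tau": joint torques, N m; "eef_pos": TCP position; "tcp_rot": TCP orientation; "contact_force": force on the tool from outside, world axes, zero at the start; "moment": the same for the moment, N m; "gripper_width": finger opening in mm; "grip_force": force on a finger pad.
Only numpy, scipy, OpenCV 4.12 (cv2) and the standard library are available. Lean on these libraries where they do the work, as an engineer would, in place of code of your own. Each camera call takes 0.05 s, during which the arm holds its last target. There are 200 camera calls.

## Working session

There is one attempt and no reset: what is moved stays moved. The work goes in short steps, Python scripts to look and compute and a tool call to move; the robot and the scene stay as the last step left them, time stands still between calls to the robot, and variables do not carry over. Pictures are saved under pics/ and viewed, at most 10 in all, crops included, and the job is handed in when it is done.

```bash
mkdir -p pics; python3 - <<'E'
from rig import *
import cv2
for n in("scene","top"):
    cv2.imwrite(f"pics/{n}0.png",capture(n)[:,:,::-1]); print(camera_model(n))
s=state();print(s)
E
```

```text
{'vfov': 50.72296891124533, 'cx': 324.43169439817285, 'cy': 225.2394360453893, 'rvec': array([ 2.27906474, -1.0335524 ,  0.37151247]), 'tvec': array([-419.0362063 ,  380.99842145, 1098.40874302])}
{'vfov': 54.64334830460538, 'cx': 320.06575195035117, 'cy': 238.0953304636408, 'rvec': array([ 2.12913241, -2.18061279,  0.19528232]), 'tvec': array([ -37.60110279,  602.98807401, 1041.97611264])}
{'time': 0.1, 'q': array([-68.45622341,  33.0268176 ,   1.42290557,  82.38103049,
        -0.86055132,  64.68728671,  -3.23663897]), 'joint_velocities': array([-0.05385013, -0.03684977,  0.03653802, -0.11234088,  0.09489727,
       -0.0460336 , -0.0626028 ]), 'tau': array([ 6.45130553e-03, -7.67314839e+01,  2.25824095e+00, -2.86612773e+01,
        1.59842893e-02,  8.61817942e-03, -1.45757889e-05]), 'eef_pos': array([299.35921694, 604.55654032, 244.54424735]), 'tcp_rot': array([[-8.96156929e-01,  4.43736844e-01, -6.09832984e-04],
       [ 4.43737260e-01,  8.96155922e-01, -1.34454495e-03],
       [-5.01186942e-05, -1.47552889e-03, -9.99998910e-01]]), 'contact_force': array([-0.10902382, -0.25523318, -0.31587149]), 'moment': array([-0.00606985, -0.02352597, -0.04402375]), 'grip_force': 0.0, 'gripper_width': 85.35840046052408}
```

View pics/scene0.png

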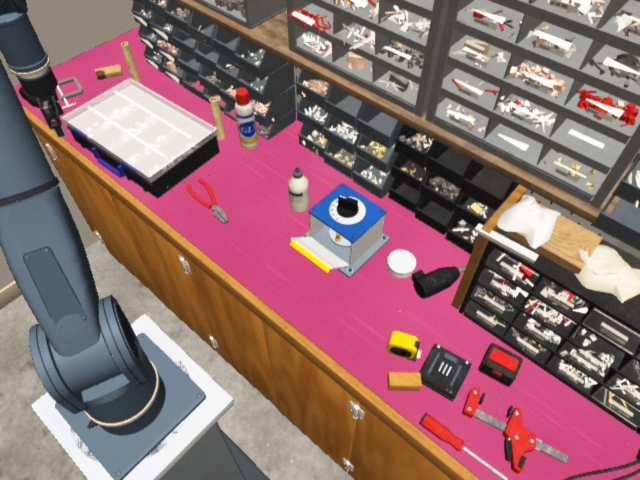

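View pics/top0.png

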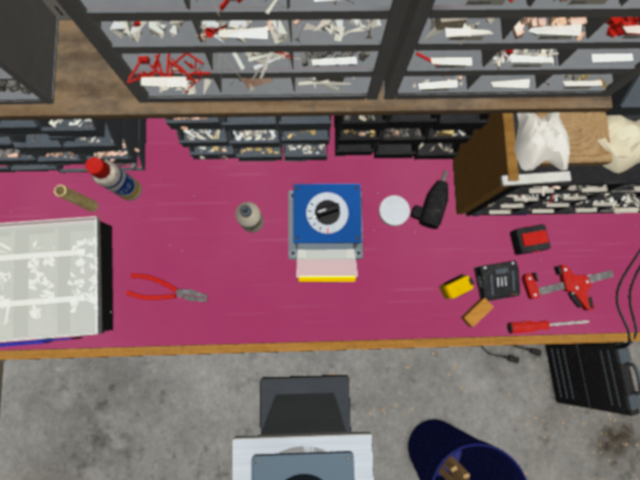

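The scene view shows the station with its guard open and the yellow lip at about (312,255). In the top view the blue plate spans cols 293–362 and rows 184–243, the knob is at about (327,211), and the lip is at about (327,279). The bottle and tin stand either side, at (248,215) and (395,210).

```bash
cat > h.py <<'E'
from rig import *
import cv2, numpy as np
def K(m):
    f=240/np.tan(np.radians(m['vfov']/2)); return np.array([[f,0,m['cx']],[0,f,m['cy']],[0,0,1]])
def ray(n,uv):
    m=camera_model(n);R=cv2.Rodrigues(m['rvec'])[0]
    return -R.T@m['tvec'], R.T@np.linalg.inv(K(m))@np.array([uv[0],uv[1],1.])
def onz(n,uv,z):
    c,d=ray(n,uv); return c+d*(z-c[2])/d[2]
def proj(n,P):
    m=camera_model(n); return cv2.projectPoints(np.float64(P).reshape(-1,1,3),m['rvec'],m['tvec'],K(m),None)[0].reshape(-1,2)
def big(mask):
    n,l,s,c=cv2.connectedComponentsWithStats(mask.astype(np.uint8)); i=1+np.argmax(s[1:,4]); return l==i
def hsv(im): return cv2.cvtColor(im,cv2.COLOR_RGB2HSV)
def rect(mask):
    cs,_=cv2.findContours(mask.astype(np.uint8),cv2.RETR_EXTERNAL,cv2.CHAIN_APPROX_NONE)
    return max(cs,key=cv2.contourArea)
E
python3 - <<'E'
from h import *
for n in("top","scene"):
    im=cv2.imread(f"pics/{n}0.png")[:,:,::-1].copy();h=hsv(im)
    box=np.zeros((480,640),bool)
    if n=="top": box[170:300,280:380]=1
    else: box[170:290,270:400]=1
    b=big(box&(h[...,0]>100)&(h[...,0]<125)&(h[...,1]>150)&(h[...,2]>60))
    c=rect(b); q=cv2.approxPolyDP(cv2.convexHull(c),5,True)[:,0]
    P=np.array([onz(n,u,122) for u in q]); print(n,q.tolist(),P[:,:2].round(1).tolist())
    r=cv2.minAreaRect(P[:,:2].astype(np.float32)); print(r)
    y=big(box&(h[...,0]>22)&(h[...,0]<35)&(h[...,1]>150)&(h[...,2]>120))
    r=cv2.minAreaRect(rect(y)); print("lip",r, cv2.boxPoints(r).round(1).tolist())
    print([onz(n,u,70).round(1).tolist() for u in cv2.boxPoints(r)])
im=cv2.imread("pics/top0.png")[180:300,280:370];a=cv2.resize(im,None,fx=5,fy=5,interpolation=cv2.INTER_CUBIC)[:, :400+50]
im=cv2.imread("pics/scene0.png")[180:280,280:395];b=cv2.resize(im,None,fx=3,fy=3,interpolation=cv2.INTER_CUBIC)
o=np.zeros((600,800,3),np.uint8);o[:a.shape[0],:a.shape[1]]=a;o[:b.shape[0],455:455+b.shape[1]]=b
cv2.imwrite("pics/c1.png",o)
E
```

```text
top [[358, 185], [360, 241], [294, 241], [295, 185]] [[707.9, -137.1], [582.0, -136.7], [585.2, 7.1], [710.5, 2.7]]
((646.5411376953125, -66.15925598144531), (143.85784912109375, 125.84757232666016), 88.73900604248047)
lip ((326.5, 278.5), (3.0, 55.0), 90.0) [[299.0, 277.0], [354.0, 277.0], [354.0, 280.0], [299.0, 280.0]]
[[510.4, -1.3, 70.0], [507.4, -125.9, 70.0], [500.6, -125.7, 70.0], [503.7, -1.2, 70.0]]
scene [[343, 184], [385, 211], [353, 241], [309, 211]] [[708.9, -2.0], [707.1, -141.8], [579.7, -140.9], [580.0, 2.5]]
((643.9420166015625, -69.64664459228516), (143.40147399902344, 128.94642639160156), 89.60031127929688)
lip ((309.5000305175781, 256.0), (47.599998474121094, 5.0), 36.869895935058594) [[289.0, 243.6999969482422], [292.0, 239.6999969482422], [330.0, 268.29998779296875], [327.0, 272.29998779296875]]
[[498.2, -2.0, 70.0], [512.5, 1.0, 70.0], [510.3, -128.6, 70.0], [496.6, -130.7, 70.0]]
```

View pics/c1.png

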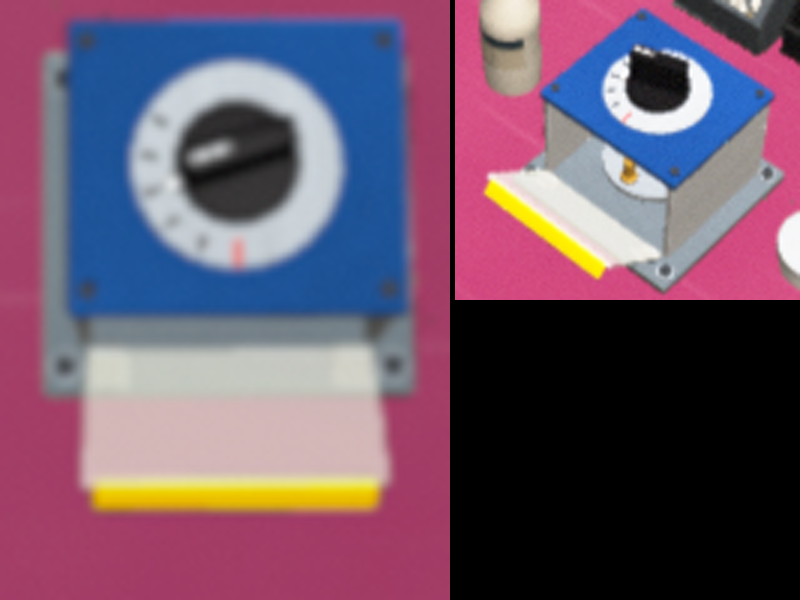

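The knob's white nose points left and slightly down, at about 70° clockwise from the red mark, which is stop 3. The guard hangs open with its lip at x of about 500. Next I'll refine the knob axis and the lip, and work out the first transfer.

```bash
python3 - <<'E'
from h import *
for n in("top","scene"):
    im=cv2.imread(f"pics/{n}0.png")[:,:,::-1].copy();h=hsv(im)
    box=np.zeros((480,640),bool)
    if n=="top": box[188:238,298:356]=1
    else: box[190:235,315:380]=1
    nb=box&~((h[...,0]>100)&(h[...,0]<125)&(h[...,1]>150)&(h[...,2]>60))
    if n=="top": nb=big(nb)
    w=big(box&(h[...,1]<70)&(h[...,2]>150))
    hull=cv2.convexHull(rect(w)); el=cv2.fitEllipse(hull); print(n,el,onz(n,el[0],122).round(1))
# lip triangulation
def mid(a,b): 
    (c1,d1),(c2,d2)=a,b; d1/=np.linalg.norm(d1);d2/=np.linalg.norm(d2)
    t=np.linalg.lstsq(np.c_[d1,-d2],c2-c1,rcond=None)[0]; p=c1+t[0]*d1;q=c2+t[1]*d2; return (p+q)/2,np.linalg.norm(p-q)
print(mid(ray("top",(326.5,278.5)),ray("scene",(309.5,256))))
for n,u,z in(("top",(248,212),150),("top",(395,210),32)):print(onz(n,u,z).round())
s=state();R=s['tcp_rot'];print("tool delta",R.T@(np.array([465,-68,200])-s['eef_pos']))
E
```

```text
top ((326.883056640625, 212.50888061523438), (41.12786865234375, 41.93195724487305), 100.32987976074219) [646.9 -66.2 122. ]
scene ((346.9949951171875, 210.2076416015625), (27.484394073486328, 36.16360092163086), 93.63436126708984) [645.5 -67.9 122. ]
(array([506.22172167, -63.97030716,  65.56692912]), np.float64(1.0370147629896975))
[646. 103. 150.]
[ 669. -235.   32.]
tool delta [-446.87629961 -529.14888159   45.3474681 ]
```

Units first: shifts go in shares of 1000 mm and turns go in shares of pi rad. So -31 mm / 1000 = -0.031, -26 mm / 1000 = -0.026.

Call:
{"method": "inch_along", "body": {
  "deltas": [
    {"xyz":[-0.026,-0.031,0],"aperture":0},
    {"xyz":[-0.026,-0.031,0],"aperture":0},
    {"xyz":[-0.026,-0.031,0],"aperture":0},
    {"xyz":[-0.026,-0.031,0],"aperture":0},
    {"xyz":[-0.026,-0.031,0],"aperture":0},
    {"xyz":[-0.026,-0.031,0],"aperture":0},
    {"xyz":[-0.026,-0.031,0],"aperture":0},
    {"xyz":[-0.026,-0.031,0],"aperture":0},
    {"xyz":[-0.026,-0.031,0],"aperture":0},
    {"xyz":[-0.026,-0.031,0],"aperture":0},
    {"xyz":[-0.026,-0.031,0],"aperture":0},
    {"xyz":[-0.026,-0.031,0],"aperture":0}
  ],
  "squeeze": 40
}}

```text
time: 1.1
eef_pos: [413.9, 131.1, 245.3]
tcp_rot: [[-0.896, 0.444, -0.0], [0.444, 0.896, 0.0], [0.0, 0.0, -1.0]]
contact_force: [1.6, -0.4, -1.0]
gripper_width: -0.1
grip_force: 0.0
```

Call:
{"method": "inch_along", "body": {
  "deltas": [
    {"xyz":[-0.026,-0.031,0],"aperture":0},
    {"xyz":[-0.026,-0.031,0],"aperture":0},
    {"xyz":[-0.026,-0.031,0],"aperture":0},
    {"xyz":[-0.026,-0.031,0],"aperture":0},
    {"xyz":[-0.026,-0.031,0],"aperture":0},
    {"turn":-0.0361,"aperture":0},
    {"turn":-0.0361,"aperture":0},
    {"turn":-0.0361,"aperture":0},
    {"turn":-0.0372,"aperture":0},
    {"aperture":0},
    {"aperture":0}
  ]
}}

```text
time: 2.02
eef_pos: [461.6, -63.6, 245.1]
tcp_rot: [[-1.0, 0.006, -0.0], [0.006, 1.0, 0.0], [0.0, 0.0, -1.0]]
contact_force: [0.0, 0.1, -0.1]
gripper_width: 0.0
grip_force: 0.0
```

```bash
python3 -c "
from h import *
s=state();R=s['tcp_rot'];print(R.round(3),R.T@(np.array([465,-66,66])-s['eef_pos']))"
```

```text
[[-1.     0.006 -0.   ]
 [ 0.006  1.     0.   ]
 [ 0.     0.    -1.   ]] [ -3.52515861  -2.37046264 179.1422666 ]
```

Scaled: 36 mm / 1000 = 0.036, -10 mm / 1000 = -0.01.

Call:
{"method": "inch_along", "body": {
  "deltas": [
    {"xyz":[0,-0.002,0.036],"aperture":0},
    {"xyz":[0,0,0.036],"aperture":0},
    {"xyz":[0,0,0.036],"aperture":0},
    {"xyz":[0,0,0.036],"aperture":0},
    {"xyz":[0,0,0.036],"aperture":0},
    {"aperture":0},
    {"xyz":[-0.01,0,0],"aperture":0},
    {"xyz":[-0.01,0,0],"aperture":0},
    {"xyz":[-0.008,0,-0.003],"aperture":0},
    {"xyz":[-0.008,0,-0.004],"aperture":0},
    {"xyz":[-0.008,0,-0.004],"aperture":0},
    {"aperture":0}
  ]
}}

```text
time: 3.02
eef_pos: [503.4, -65.9, 78.9]
tcp_rot: [[-1.0, 0.004, -0.005], [0.004, 1.0, 0.0], [0.005, 0.0, -1.0]]
contact_force: [-3.9, -0.9, 4.2]
gripper_width: 0.1
grip_force: 2.8
```

Scaled: -6 mm / 1000 = -0.006, -5 mm / 1000 = -0.005.

Call:
{"method": "inch_along", "body": {
  "deltas": [
    {"xyz":[-0.006,0,-0.004],"aperture":0},
    {"xyz":[-0.006,0,-0.004],"aperture":0},
    {"xyz":[-0.006,0,-0.004],"aperture":0},
    {"xyz":[-0.006,0,-0.004],"aperture":0},
    {"xyz":[-0.006,0,-0.003],"aperture":0},
    {"xyz":[-0.005,0,-0.001],"aperture":0},
    {"aperture":0}
  ]
}}

```text
time: 3.6
eef_pos: [542.7, -65.5, 96.9]
tcp_rot: [[-1.0, 0.002, 0.002], [0.002, 1.0, -0.0], [-0.002, -0.0, -1.0]]
contact_force: [0.1, 0.5, -0.3]
gripper_width: 0.0
grip_force: 0.0
```

```bash
python3 - <<'E'
from h import *
a=capture("scene");b=capture("top")
o=np.zeros((600,800,3),np.uint8)
c=cv2.resize(a[160:300,260:400],None,fx=2.8,fy=2.8);d=cv2.resize(b[170:300,270:380],None,fx=3.5,fy=3.5)
o[:c.shape[0],:c.shape[1]]=c;o[:d.shape[0],400:400+d.shape[1]]=d
cv2.imwrite("pics/p1.png",o[...,::-1])
E
```

```text
(no output)
```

View pics/p1.png

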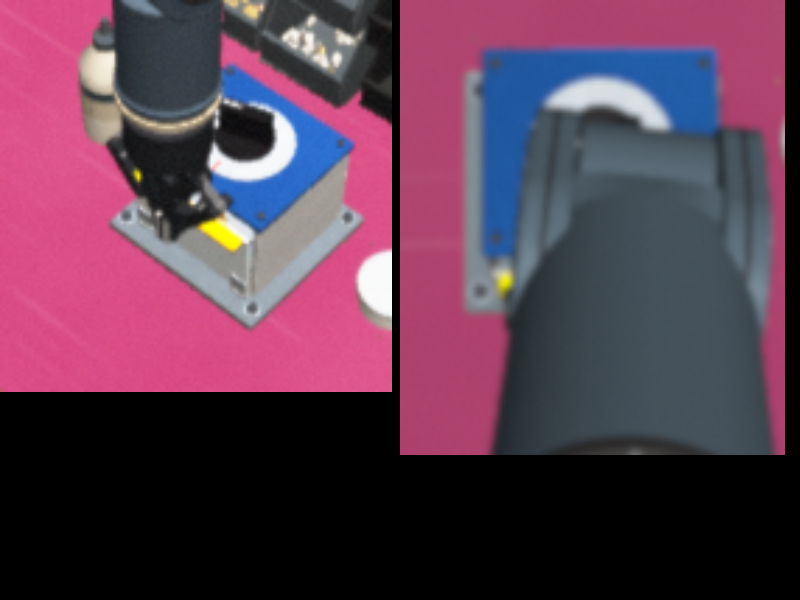

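The scene view shows the guard nearly upright, with the lip at about (220,235) in the crop close to the plate edge. I'll push on gently until it meets the stop.

Scaled: -4 mm / 1000 = -0.004, -3 mm / 1000 = -0.003.

Call:
{"method": "inch_along", "body": {
  "deltas": [
    {"xyz":[-0.004,0,-0.001],"aperture":0},
    {"xyz":[-0.003,0,0],"aperture":0},
    {"aperture":0},
    {"aperture":0}
  ]
}}

```text
time: 4.03
eef_pos: [548.0, -65.7, 97.2]
tcp_rot: [[-1.0, 0.002, 0.0], [0.002, 1.0, -0.0], [-0.0, -0.0, -1.0]]
contact_force: [0.8, 0.5, 0.4]
gripper_width: 0.1
grip_force: 0.0
```

Call:
{"method": "inch_along", "body": {
  "deltas": [
    {"xyz":[-0.003,0,0],"aperture":0},
    {"aperture":0},
    {"aperture":0}
  ]
}}

```text
time: 4.28
eef_pos: [550.9, -65.8, 97.2]
tcp_rot: [[-1.0, 0.003, 0.0], [0.003, 1.0, -0.0], [-0.0, -0.0, -1.0]]
contact_force: [-0.3, 0.3, -0.1]
gripper_width: 0.2
grip_force: 0.1
```

Scaled: -3 mm / 1000 = -0.003.

Call:
{"method": "inch_along", "body": {
  "deltas": [
    {"xyz":[-0.003,0,0],"aperture":0},
    {"aperture":0},
    {"aperture":0}
  ]
}}

```text
time: 4.53
eef_pos: [551.1, -65.8, 96.9]
tcp_rot: [[-1.0, 0.003, -0.005], [0.003, 1.0, 0.0], [0.005, 0.0, -1.0]]
contact_force: [-9.1, 0.2, 5.5]
gripper_width: 0.1
grip_force: 4.5
```

Call:
{"method": "inch_along", "body": {
  "deltas": [
    {"xyz":[-0.003,0,0],"aperture":0},
    {"aperture":0},
    {"aperture":0}
  ]
}}

```text
time: 4.78
eef_pos: [551.2, -65.8, 96.6]
tcp_rot: [[-1.0, 0.003, -0.011], [0.003, 1.0, 0.001], [0.011, 0.001, -1.0]]
contact_force: [-16.7, 0.7, 11.6]
gripper_width: -0.0
grip_force: 9.0
```

Force builds at x = 551, so the guard is against its stop. I'll retreat, rise, and turn to the grip angle.

Scaled: -36 mm / 1000 = -0.036, -32 mm / 1000 = -0.032, 7 degrees / 180 = 0.0389.

Call:
{"method": "inch_along", "body": {
  "deltas": [
    {"xyz":[0.015,0,0],"aperture":0},
    {"xyz":[0.03,0,0],"aperture":0},
    {"xyz":[0,0,-0.036],"aperture":0},
    {"xyz":[0,0,-0.036],"aperture":0},
    {"xyz":[0,0,-0.036],"aperture":85},
    {"xyz":[0,0,-0.032],"turn":0.0389,"aperture":85},
    {"turn":0.0389,"aperture":85},
    {"turn":0.0389,"aperture":85},
    {"turn":0.0389,"aperture":85},
    {"turn":0.0389,"aperture":85},
    {"turn":0.0389,"aperture":85},
    {"turn":0.0389,"aperture":85}
  ],
  "squeeze": 60
}}

```text
time: 5.78
eef_pos: [511.9, -65.6, 237.5]
tcp_rot: [[-0.65, 0.76, 0.001], [0.76, 0.65, 0.0], [-0.0, 0.001, -1.0]]
contact_force: [-0.6, 0.1, -0.2]
gripper_width: 84.9
grip_force: 0.0
```

Call:
{"method": "inch_along", "body": {
  "deltas": [
    {"turn":0.0389,"aperture":85},
    {"turn":0.0389,"aperture":85},
    {"turn":0.0389,"aperture":85},
    {"turn":0.015,"aperture":85},
    {"aperture":85},
    {"aperture":85}
  ]
}}

```text
time: 6.28
eef_pos: [511.9, -65.5, 237.3]
tcp_rot: [[-0.297, 0.955, 0.0], [0.955, 0.297, -0.0], [-0.0, 0.0, -1.0]]
contact_force: [0.1, -0.4, 0.5]
gripper_width: 85.4
grip_force: 0.0
```

```bash
python3 - <<'E'
from h import *
a=capture("scene");b=capture("top")
o=np.zeros((600,800,3),np.uint8)
c=cv2.resize(a[160:300,260:400],None,fx=2.8,fy=2.8);d=cv2.resize(b[170:300,270:380],None,fx=3.5,fy=3.5)
o[:c.shape[0],:c.shape[1]]=c;o[:d.shape[0],400:400+d.shape[1]]=d
cv2.imwrite("pics/p2.png",o[...,::-1])
s=state();R=s['tcp_rot'];print(R.round(3),R.T@(np.array([646,-67,149])-s['eef_pos']))
E
```

```text
[[-0.297  0.955  0.   ]
 [ 0.955  0.297  0.   ]
 [-0.     0.    -1.   ]] [-41.21006143 127.68795778  88.37060708]
```

View pics/p2.png

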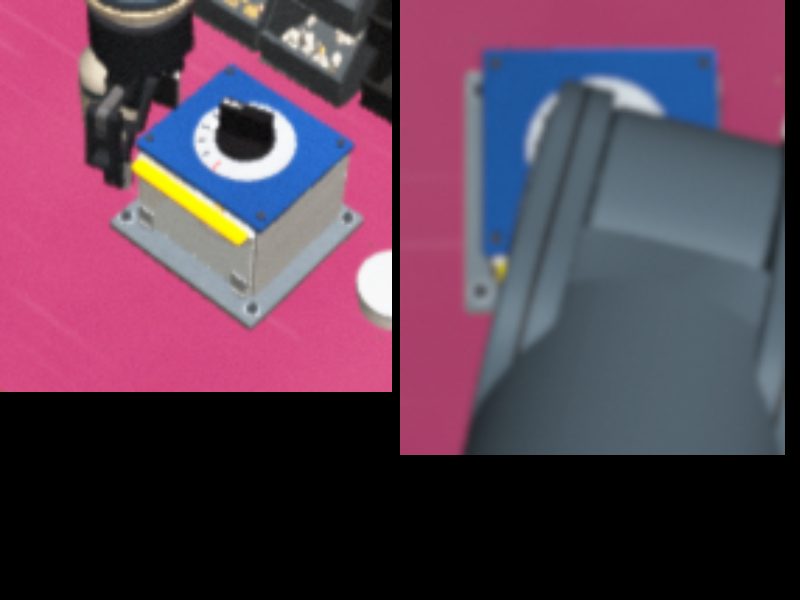

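The guard is upright, with the lip along the plate's front edge, and the knob is unchanged at stop 3. Now I'll move over the knob and descend.

Scaled: 32 mm / 1000 = 0.032, -10.3 mm / 1000 = -0.0103.

Call:
{"method": "inch_along", "body": {
  "deltas": [
    {"xyz":[-0.0103,0.032,0],"aperture":85},
    {"xyz":[-0.0103,0.032,0],"aperture":85},
    {"xyz":[-0.0103,0.032,0],"aperture":85},
    {"xyz":[-0.0103,0.0317,0],"aperture":85},
    {"aperture":85},
    {"xyz":[0,0,0.03],"aperture":85},
    {"xyz":[0,0,0.03],"aperture":85},
    {"xyz":[0,0,0.02],"aperture":85},
    {"xyz":[0,0,0.007],"aperture":85},
    {"aperture":85}
  ]
}}

```text
time: 7.22
eef_pos: [644.9, -67.2, 148.6]
tcp_rot: [[-0.296, 0.955, -0.003], [0.955, 0.296, 0.0], [0.001, -0.003, -1.0]]
contact_force: [-0.6, -0.2, 0.1]
gripper_width: 84.9
grip_force: 0.0
```

```bash
python3 - <<'E'
from h import *
s=state();R=s['tcp_rot'];print(s['q'].round(1),R.T@(np.array([646,-67,150])-s['eef_pos']))
E
```

```text
[-11.9  38.   23.4  93.8 -18.   52.1  35.4] [-0.11103761  1.06328913 -1.44150526]
```

Scaled: -1.5 mm / 1000 = -0.0015.

Call:
{"method": "inch_along", "body": {
  "deltas": [
    {"xyz":[0,0,-0.0015],"aperture":10},
    {"aperture":10},
    {"aperture":10},
    {"aperture":10},
    {"aperture":10},
    {"aperture":10},
    {"aperture":10},
    {"aperture":10}
  ],
  "squeeze": 60
}}

```text
time: 7.88
eef_pos: [646.2, -67.3, 152.5]
tcp_rot: [[-0.295, 0.955, 0.001], [0.955, 0.295, 0.0], [-0.0, 0.001, -1.0]]
contact_force: [-2.0, 0.3, 5.8]
gripper_width: 13.0
grip_force: 59.5
```

```bash
python3 - <<'E'
from h import *
s=state();print(s['moment'].round(2),s['contact_force'].round(1),(s['tcp_rot'].T@s['contact_force']).round(1))
E
```

```text
[ 0.14  0.31 -0.03] [-2.   0.3  5.8] [ 0.8 -1.9 -5.8]
```

Scaled: -1.5 mm / 1000 = -0.0015, -6 degrees / 180 = -0.0333.

Call:
{"method": "inch_along", "body": {
  "deltas": [
    {"xyz":[0,0,-0.0015],"aperture":8},
    {"turn":-0.0333,"aperture":8},
    {"turn":-0.0333,"aperture":8},
    {"turn":-0.0333,"aperture":8},
    {"turn":-0.0333,"aperture":8},
    {"turn":-0.0333,"aperture":8},
    {"turn":-0.0333,"aperture":8},
    {"aperture":8}
  ],
  "squeeze": 80
}}

```text
time: 8.55
eef_pos: [646.5, -67.0, 152.7]
tcp_rot: [[-0.804, 0.594, 0.001], [0.594, 0.804, 0.0], [-0.0, 0.001, -1.0]]
contact_force: [4.3, 0.7, -8.2]
gripper_width: 12.5
grip_force: 79.9
```

Call:
{"method": "inch_along", "body": {
  "deltas": [
    {"turn":-0.0333,"aperture":8},
    {"turn":-0.0333,"aperture":8},
    {"turn":-0.0333,"aperture":8},
    {"turn":-0.0333,"aperture":8},
    {"turn":-0.0333,"aperture":8},
    {"turn":-0.0333,"aperture":8},
    {"aperture":8},
    {"aperture":8}
  ]
}}

```text
time: 9.22
eef_pos: [646.7, -66.6, 152.7]
tcp_rot: [[-1.0, 0.014, 0.001], [0.014, 1.0, 0.001], [-0.001, 0.001, -1.0]]
contact_force: [5.3, 2.5, -8.0]
gripper_width: 12.4
grip_force: 79.9
```

```bash
cat > m.py <<'E'
from h import *
s=state();R=s['tcp_rot'];print("mom",s['moment'].round(2),"Ftool",(R.T@s['contact_force']).round(1),"yang",np.degrees(np.arctan2(R[1,1],R[0,1])).round(2))
E
python3 m.py
```

```text
mom [ 0.36 -1.05 -0.04] Ftool [-5.3  2.6  8. ] yang 89.22
```

Scaled: 0.8 mm / 1000 = 0.0008, -2 degrees / 180 = -0.0111.

Call:
{"method": "inch_along", "body": {
  "deltas": [
    {"xyz":[0,0,0.0008],"turn":-0.0111,"aperture":8},
    {"aperture":8},
    {"aperture":8}
  ],
  "only": "time|force"
}}

```text
time: 9.47
contact_force: [4.2, 2.3, -2.5]
grip_force: 80.8
```

```bash
python3 m.py
```

```text
mom [ 0.65 -0.85 -0.15] Ftool [-4.2  2.2  2.5] yang 91.14
```

Call:
{"method": "inch_along", "body": {
  "deltas": [
    {"turn":-0.0111,"aperture":8},
    {"aperture":8},
    {"aperture":8}
  ],
  "only": "time|force"
}}

```text
time: 9.72
contact_force: [3.9, 4.7, -2.8]
grip_force: 81.8
```

```bash
python3 m.py
```

```text
mom [ 0.72 -0.86 -1.02] Ftool [-4.2  4.5  2.8] yang 93.03
```

Call:
{"method": "inch_along", "body": {
  "deltas": [
    {"turn":-0.0111,"aperture":8},
    {"aperture":8},
    {"aperture":8}
  ],
  "only": "time|force"
}}

```text
time: 9.97
contact_force: [3.7, 5.3, -0.8]
grip_force: 94.4
```

```bash
python3 m.py
```

```text
mom [ 0.94 -0.83 -2.12] Ftool [-4.1  5.   0.9] yang 94.92
```

The moment climbs to 2 N m at about 91–95°, far above the detents, so the knob is on its end stop. Now clockwise, one stop at a time, with a pause in each.

Scaled: 3.1 degrees / 180 = 0.0172.

Call:
{"method": "inch_along", "body": {
  "deltas": [
    {"turn":0.0172,"aperture":8},
    {"turn":0.0172,"aperture":8},
    {"aperture":8},
    {"aperture":8},
    {"aperture":8}
  ],
  "only": "time|force"
}}

```text
time: 10.38
contact_force: [4.8, 2.7, -1.8]
grip_force: 80.8
```

```bash
python3 m.py
```

```text
mom [ 0.65 -0.87 -0.05] Ftool [-4.8  2.8  1.8] yang 88.99
```

Call:
{"method": "inch_along", "body": {
  "deltas": [
    {"turn":0.0222,"aperture":8},
    {"turn":0.0222,"aperture":8},
    {"turn":0.0222,"aperture":8},
    {"turn":0.0222,"aperture":8},
    {"turn":0.0222,"aperture":8},
    {"turn":0.0222,"aperture":8},
    {"aperture":8},
    {"aperture":8},
    {"aperture":8}
  ],
  "only": "time|force"
}}

```text
time: 11.13
contact_force: [4.1, 2.8, -1.8]
grip_force: 80.7
```

```bash
python3 m.py
```

```text
mom [ 0.45 -1.02 -0.04] Ftool [-2.5  4.2  1.8] yang 65.11
```

Call:
{"method": "inch_along", "body": {
  "deltas": [
    {"turn":0.0222,"aperture":8},
    {"turn":0.0222,"aperture":8},
    {"turn":0.0222,"aperture":8},
    {"turn":0.0222,"aperture":8},
    {"turn":0.0222,"aperture":8},
    {"turn":0.0222,"aperture":8},
    {"aperture":8},
    {"aperture":8},
    {"aperture":8}
  ],
  "only": "time|force"
}}

```text
time: 11.88
contact_force: [5.6, 2.4, -1.6]
grip_force: 80.8
```

```bash
python3 m.py
```

```text
mom [ 0.43 -1.06 -0.08] Ftool [-1.9  5.8  1.6] yang 41.19
```

Scaled: 4 degrees / 180 = 0.0222.

Call:
{"method": "inch_along", "body": {
  "deltas": [
    {"turn":0.0222,"aperture":8},
    {"turn":0.0222,"aperture":8},
    {"turn":0.0222,"aperture":8},
    {"turn":0.0222,"aperture":8},
    {"turn":0.0222,"aperture":8},
    {"turn":0.0222,"aperture":8},
    {"aperture":8},
    {"aperture":8},
    {"aperture":8}
  ],
  "only": "time|force"
}}

```text
time: 12.63
contact_force: [4.1, 2.2, -0.7]
grip_force: 81.0
```

```bash
python3 m.py
python3 - <<'E'
from h import *
a=capture("scene");b=capture("top")
o=np.zeros((600,800,3),np.uint8)
c=cv2.resize(a[170:270,285:395],None,fx=3.6,fy=3.6);d=cv2.resize(b[170:300,270:380],None,fx=3.5,fy=3.5)
o[:c.shape[0],:c.shape[1]]=c;o[:d.shape[0],400:400+d.shape[1]]=d
cv2.imwrite("pics/p3.png",o[...,::-1])
E
```

```text
mom [ 0.36 -0.93 -0.01] Ftool [0.9 4.6 0.7] yang 17.17
```

View pics/p3.png

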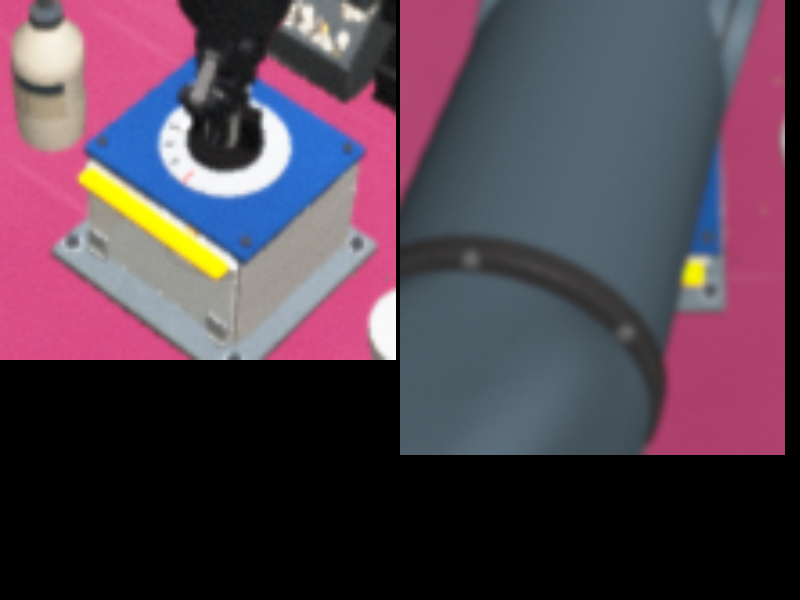

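The scene view shows the gripper still holding the knob, the guard shut, and the bottle and tin untouched. The tool is back at the angle where it first gripped the knob at stop 3, with no moment about the knob.

```bash
python3 -c "
from rig import *
print(hand_in())"
```

```text
the job is handed in; nothing more can be done
None
```

The guard is shut, and the knob was turned back to its end stop, then three clicks clockwise; the job is handed in with the gripper still holding it in stop 3, at 12.7 s.

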